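Show the goggles and call the stallholder

TASK

A customer at the craft stall would like to try the goggles, the pair with two eyecups. With the fingertips, gently press the tap lamp on the goggles' stand all the way in to light it, then press the push knob of the call bell right down to ring for the stallholder, let it come up again and draw back. Leave the other lamps off, and do not lift, push about or knock over the bell or any of the goods.

Things in the scene. Friction and masses are not known exactly. Their poses are not given: they have to be found in the camera images.
- stand_goggles: Dark wooden display stand fixed to the table, a board 130 x 120 x 18 mm (x, y, z) carrying the goggles on its +x half and a tap lamp on its -x half. Origin under its centre on the table; the lamp's centre lies at x = -33 mm, y = 0 in its axes.
- stand_loupe: Dark wooden display stand fixed to the table, a board 130 x 120 x 18 mm (x, y, z) carrying the single loupe on its +x half and a tap lamp on its -x half. Origin under its centre on the table; the lamp's centre lies at x = -33 mm, y = 0 in its axes.
- stand_cuff: Dark wooden display stand fixed to the table, a board 130 x 120 x 18 mm (x, y, z) carrying the wrist cuff on its +x half and a tap lamp on its -x half. Origin under its centre on the table; the lamp's centre lies at x = -33 mm, y = 0 in its axes.
- lamp_goggles_top (a point): Centre of the top of the cap of the tap lamp on the goggles stand, 42 mm above the table when the lamp is off; the white cap is round, 44 mm across, nearly flat, in a black ring 56 mm across that is 30 mm above the table; it moves straight down.
- lamp_loupe_top (a point): Centre of the top of the cap of the tap lamp on the loupe stand, 42 mm above the table when the lamp is off; the white cap is round, 44 mm across, nearly flat, in a black ring 56 mm across that is 30 mm above the table; it moves straight down.
- lamp_cuff_top (a point): Centre of the top of the cap of the tap lamp on the cuff stand, 42 mm above the table when the lamp is off; the white cap is round, 44 mm across, nearly flat, in a black ring 56 mm across that is 30 mm above the table; it moves straight down.
- lamp_goggles (a joint): Tap lamp of the goggles stand: press travel in m along vertical, 0 = cap up (off), 0.006 = fully down (on). Pushing takes about 3 N over the whole 6 mm travel; it has no spring and stays wherever it is left.
- lamp_loupe (a joint): Tap lamp of the loupe stand: press travel in m along vertical, 0 = cap up (off), 0.006 = fully down (on). Pushing takes about 3 N over the whole 6 mm travel; it has no spring and stays wherever it is left.
- lamp_cuff (a joint): Tap lamp of the cuff stand: press travel in m along vertical, 0 = cap up (off), 0.006 = fully down (on). Pushing takes about 3 N over the whole 6 mm travel; it has no spring and stays wherever it is left.
- bell: Call bell: low brass dome 78 mm across on a round dark wooden foot 98 mm across, 40 mm high to the dome's crown, with a small flat round push knob standing on a thin stem above it. Loose on the table, about 0.4 kg. Origin at the centre of its underside, z up.
- bell_top (a point): Centre of the top of the bell's push knob, a flat brass disc 24 mm across and 6 mm thick, its top 54 mm above the table when up; it moves straight down.
- bell_plunger (a joint): Push knob of the call bell: travel in m, 0 = up, 0.006 = fully down. A spring of 500 N/m with 2 N preload pushes it up: about 5 N fully down; let go, it comes up again.
- goggles: Pair of brass goggles lying lenses up on their stand: two round eyecups side by side, 107 x 50 x 33 mm overall, long side along its own y. Origin at the underside's centre. It is loose and must stay where it is.
- loupe: Single brass eyecup loupe like one half of the goggles, 51 mm across, 33 mm high, lens up on its stand. Origin at the underside's centre. It is loose and must stay where it is.
- cuff: Brown wrist cuff, an upright open ring 58 mm across, 44 mm high, with a row of brass studs, on its stand. Origin at the underside's centre. It is loose and must stay where it is.
- trinket: Trinket box: square dark wooden box 76 x 76 mm with a domed round brass lid and a small fixed ball (16 mm) on top, 63 mm high; it looks a little like the bell, but nothing on it moves. Origin at the underside's centre. It is loose and must stay where it is.
- watch: Pocket watch lying face up, brass, 52 mm across, 15 mm high. Origin at the underside's centre. It is loose and must stay where it is.
- scope: Small brass spyglass standing on end, 34 mm across, 92 mm high. Origin at the underside's centre. It is loose and must stay where it is.
- buckle_box: Small open wooden box with buckles, 100 x 80 x 35 mm. Origin at the underside's centre. It is loose and must stay where it is.
Things that resemble listed ones, but are neither listed nor needed, are in the scene too. What is shaped like the bell but orange is not meant. Leave any blue look-alike of the stand_goggles alone.

How it is judged:
By the outcome, as a careful person would: the job done as asked, in the order asked, and still so for the second after the job is handed in, with the robot touching nothing.
It also fails if it takes over 48 s, if anything falls off the work surface, if the arm or the gripper's body presses on something with over 40 N, if the wrist force passes 120 N, or if a joint passes its speed limit or range.

ROBOT

A 6-joint arm with a two-finger parallel gripper is mounted at the origin on the work surface. World frame = base frame: x ahead of the robot, y to its left, z up, the work surface at z = 0. Lengths are in mm, angles in rad, forces in N, time in s.
With the tool pointing down it reaches from about 350 to 975 mm from the base axis. Payload 7.1 kg.
Tool frame: the origin (TCP) lies at the very end of the fingers, on their centre line; the grasp point (between the pads) lies 19 mm behind it (ctrl.pinch_z is the z of the grasp point in the tool frame, in mm); z points along the fingers, y is the direction in which the jaws open and shut (so a half turn about z gives the same grasp; the last joint's range is limited). The gripper opens to 88 mm and grips with 3 to 60 N. Pads are 20 mm wide; open, the fingers measure 115 mm over their backs; the gripper's body (75 mm by 178 mm) begins 61 mm behind the grasp point.
Start: joints at [1.19, 0.423, 1.63, -0, 1.089, -0.019], TCP at [221.192, 584.533, 222.675] pointing down, gripper open.
Joint ranges: [-3, 3], [-0.9, 2.11], [0.09, 2.58], [-1.31, 4.45], [0.11, 2.69], [-2.54, 2.54]. Speed limits (rad/s): [2.39, 2.39, 3.01, 3.14, 3.14, 3.14].

INTERFACE

Orientations are given as a rotation vector (axis times angle).
In Python, from workcell import get_obs, optics, ctrl gives the robot as it stands.
- The arm moves only by the shell command python3 -m jog 'ROWS'. ROWS is a JSON object of lists of equal length, an entry for each row: "delta_rot": the turn, a rotation vector about the tool's x, y, z in rad, a list of three; "translation": the shift along the tool's x, y, z in mm, a list of three; "hand": the opening, from -1 (shut) to 1 (fully open). In form: {"delta_rot": [[rx, ry, rz], ...], "translation": [[x, y, z], ...], "hand": [hand, ...]}. A call has 1 to 5 rows; each row is the pose to reach, as a shift and turn from the pose commanded when the call began, along the tool's axes at that moment; what a row does not reach only later rows make up. A row lasts 1/10 s, in which the tool goes at most 50 mm and 8.59 degrees, less where a joint would pass 70% of its speed; a pose out of reach is approached as far as the arm can. A call with a gripper value outside its range is refused whole. The fingers move at their own pace and stop on an object; the grip force is fixed at half the most. Time passes only in rows, so rows that repeat a pose let the fingers close. It gives the time, the measured TCP pose, the force and the opening at its end, in the units of the state.
- get_obs(): the state, without advancing time (a new reading comes with each control period).
- optics.get_image(name): name is "scene" or "top"; returns the picture (420x560x3 uint8, red, green, blue); there is no depth.
- optics.calibration(name): a dict with "intrinsics" (3x3 intrinsics, pixels), "k1" (the pictures are not rectified: a ray, as slopes to the right and down, at radius r is drawn at 1 + k1 r^2 times it, then the intrinsics apply), "cam_to_world" (4x4, takes a point from camera to world coordinates). Camera axes: x right, y up, looking along -z (the intrinsics and any distortion apply to the point x, -y, -z); pixel columns grow to the right and rows downward; lengths in mm; the calibration is good to about 2 mm. A picture is of the moment at which its call begins. calibration takes no time and is no camera call.
- ctrl.close_job(): hands the job in, once; it reports no verdict.
The state is a dict: "t": time; "qpos": joint angles; "qvel": joint speeds; "joint_torque": joint torques, N m; "ee_pos": TCP position; "orientation": TCP orientation; "ft_force": force on the tool from outside, world axes, zero at the start; "moment": the same for the moment, N m; "width": finger opening in mm.
Only numpy, scipy, OpenCV 4.12 (cv2) and the standard library are available. Lean on these libraries where they do the work, as an engineer would, in place of code of your own. Each camera call takes 0.05 s, during which the arm holds its last target. There are 200 camera calls.

## Working session

There is one attempt and no reset: what is moved stays moved. The work goes in short steps, Python scripts to look and compute and a shell command to move; the robot and the scene stay as the last step left them, time stands still between calls to the robot, and variables do not carry over. Pictures are saved under pics/ and viewed, about 8 in all and at most 12, crops included, and the job is handed in when it is done.

```bash
mkdir -p pics; cat > h.py <<'E'
import numpy as np, cv2
from workcell import get_obs, optics, ctrl
def snap(n,f):
    im=optics.get_image(n); cv2.imwrite('pics/'+f,cv2.cvtColor(im,cv2.COLOR_RGB2BGR)); return im
def px2w(n,u,v,z):
    c=optics.calibration(n);K=np.array(c['intrinsics'],float);T=np.array(c['cam_to_world'])
    s=cv2.undistortPoints(np.array([[[u,v]]],float),K,np.array([c['k1'],0,0,0.]))[0,0]
    d=T[:3,:3]@np.array([s[0],-s[1],-1]);o=T[:3,3]
    return o+d*(z-o[2])/d[2]
E
python3 - <<'E'
from h import *
a=snap('top','top1.png');b=snap('scene','scene1.png')
for n in('top','scene'):
    c=optics.calibration(n);print(n,np.round(c['intrinsics'],1),c['k1'],np.round(c['cam_to_world'],2))
o=get_obs();print(o['t'],o['ee_pos'],o['orientation'],o['width'],o['ft_force'])
E
```

```text
top [[380.1   0.  279.1]
 [  0.  380.1 209.8]
 [  0.    0.    1. ]] -0.10089017514425586 [[-2.0000e-02  1.0000e+00 -9.0000e-02  3.8050e+02]
 [-1.0000e+00 -2.0000e-02 -0.0000e+00 -1.1900e+01]
 [-0.0000e+00  9.0000e-02  1.0000e+00  9.3271e+02]
 [ 0.0000e+00  0.0000e+00  0.0000e+00  1.0000e+00]]
scene [[382.4   0.  285.3]
 [  0.  382.4 216.5]
 [  0.    0.    1. ]] 0.02590777458413852 [[-8.5000e-01 -3.8000e-01  3.6000e-01  8.6747e+02]
 [ 5.2000e-01 -5.9000e-01  6.2000e-01  6.9652e+02]
 [-2.0000e-02  7.2000e-01  7.0000e-01  8.3198e+02]
 [ 0.0000e+00  0.0000e+00  0.0000e+00  1.0000e+00]]
0.1 [220.99933854 584.07236006 221.97309232] [-5.65169848e-01 -3.09006921e+00  2.15178496e-03] 87.52472988379067 [-0.19482206  0.50802409  0.16619165]
```

View pics/top1.png

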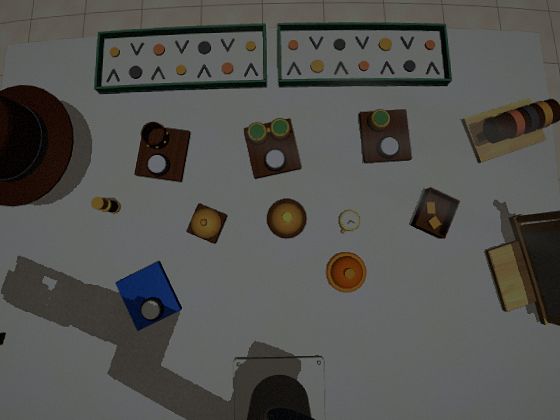

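View pics/scene1.png

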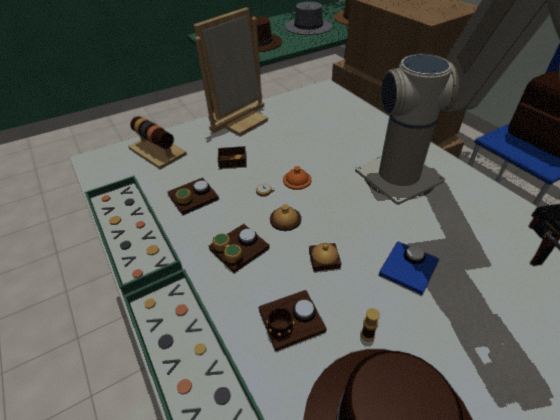

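Top view: goggles stand (two green lenses) with lamp at about (275,159), brass bell at (287,217), and look-alikes in orange (346,272) and blue (150,295). Scene view: goggles lamp at about (247,236), bell knob at about (285,208). I'll refine these in enlarged crops.

```bash
python3 - <<'E'
from h import *
def cap(f,u,v,r):
    im=cv2.imread('pics/'+f);p=im[v-r:v+r,u-r:u+r].astype(int)
    m=(p.min(2)>0.75*p[r,r].min())&(p.min(2)>90)
    n,l,s,c=cv2.connectedComponentsWithStats(m.astype(np.uint8));k=l[r,r]
    return c[k]+[u-r,v-r],s[k]
for n,f,u,v in(('top','top1.png',275,159),('scene','scene1.png',247,236)):
    c,s=cap(f,u,v,16);print(n,c,s,px2w(n,*c,42))
for n,u,v in(('top',287,217),('scene',285,208)):print('knob',px2w(n,u,v,54))
for n,u,v in(('top',273,149.5),('scene',239,247)):print('stand',px2w(n,u,v,18))
for u,v in((258,131),(280,127)): print('lens',px2w('top',u,v,51))
im=lambda f,u,v:cv2.resize(cv2.convertScaleAbs(cv2.imread('pics/'+f)[v-60:v+60,u-40:u+40],alpha=1.8),None,fx=5,fy=5,interpolation=cv2.INTER_CUBIC)
cv2.imwrite('pics/crop.png',np.hstack([im('top1.png',280,180),im('scene1.png',262,228)]))
E
```

```text
top [274.64705882 158.33031674] [  8   8  17  16 221] [583.27390381  -2.77924914  42.        ]
scene [248.55299539 227.79032258] [  0   0  32  20 434] [570.69946346 -18.14315724  42.        ]
knob [441.61718163 -28.90213268  54.        ]
knob [445.36964428 -21.6162801   54.        ]
stand [610.95730383   1.09886965  18.        ]
stand [619.45024205  12.64180487  18.        ]
lens [648.60981503  35.57553746  51.        ]
lens [657.30145557 -17.06615281  51.        ]
```

View pics/crop.png

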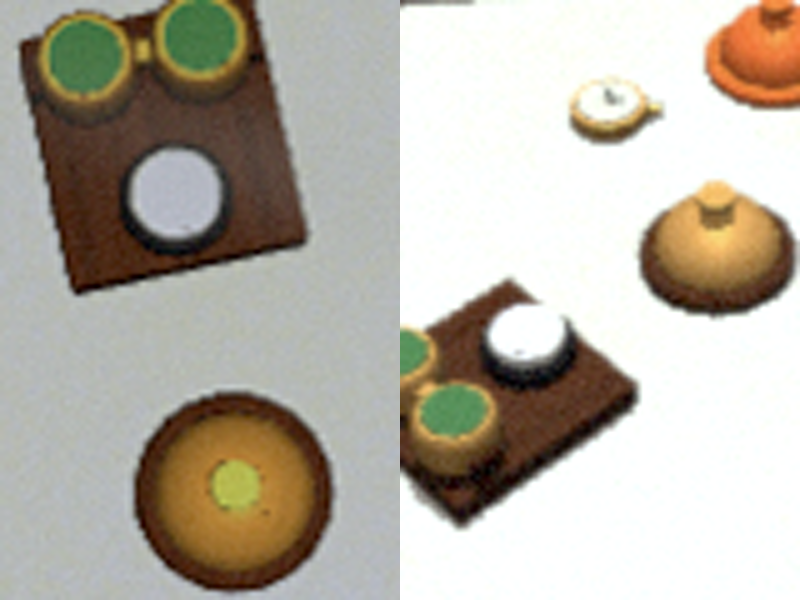

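```bash
python3 - <<'E'
from h import *
from scipy.spatial.transform import Rotation as Ro
L=[px2w('top',275,158.2,42),px2w('scene',247.2,233.6,42)];B=[px2w('top',286.8,216.6,54),px2w('scene',284.8,206,54)]
print(L,B)
o=get_obs();R=Ro.from_rotvec(o['orientation']).as_matrix();print(np.round(R,4))
l=np.mean(L,0);l[2]=100;print('shift',R.T@(l-o['ee_pos']))
E
```

```text
[array([583.57326789,  -3.62712632,  42.        ]), array([5.84556156e+02, 1.36753253e-01, 4.20000000e+01])] [array([442.55540186, -28.45908757,  54.        ]), array([441.29368204, -29.42418428,  54.        ])]
[[-9.353e-01  3.540e-01 -5.000e-04]
 [ 3.540e-01  9.353e-01 -1.300e-03]
 [ 0.000e+00 -1.400e-03 -1.000e+00]]
shift [-546.91689612 -419.21263582  122.55110407]
```

```bash
python3 -m jog '{"delta_rot":[[0,0,0],[0,0,0],[0,0,0],[0,0,0],[0,0,0]],"translation":[[-36,-28,4],[-72,-56,8],[-109,-84,12],[-145,-112,16],[-182,-140,20]],"hand":[-1,-1,-1,-1,-1]}'
python3 -m jog '{"delta_rot":[[0,0,0],[0,0,0],[0,0,0],[0,0,0],[0,0,0]],"translation":[[-36,-28,4],[-72,-56,8],[-109,-84,12],[-145,-112,16],[-182,-140,20]],"hand":[-1,-1,-1,-1,-1]}'
```

```text
t: 0.6
ee_pos: [342.2, 387.5, 202.3]
orientation: [-0.564, -3.09, 0.001]
ft_force: [-0.2, 0.9, -0.2]
width: 51.4
t: 1.1
ee_pos: [463.0, 192.1, 182.4]
orientation: [-0.565, -3.09, 0.0]
ft_force: [1.1, 0.6, -0.2]
width: 11.4
```

```bash
python3 -m jog '{"delta_rot":[[0,0,0],[0,0,0],[0,0,0],[0,0,0],[0,0,0]],"translation":[[-36,-28,16],[-72,-56,32],[-109,-84,48],[-145,-112,64],[-182,-139,80]],"hand":[-1,-1,-1,-1,-1]}'
python3 -m jog '{"delta_rot":[[0,0,0],[0,0,0],[0,0,0],[0,0,0]],"translation":[[0,0,10],[0,0,20],[0,0,30],[0,0,30]],"hand":[-1,-1,-1,-1]}'
python3 - <<'E'
from h import *
a=snap('top','t2.png');b=snap('scene','s2.png');print(get_obs()['ee_pos'])
im=lambda a,u,v:cv2.resize(cv2.convertScaleAbs(a[v-60:v+60,u-40:u+40,::-1],alpha=1.8),None,fx=5,fy=5,interpolation=cv2.INTER_CUBIC)
cv2.imwrite('pics/crop2.png',np.hstack([im(a,280,180),im(b,262,228)]))
E
```

```text
t: 1.6
ee_pos: [583.9, -2.5, 101.7]
orientation: [-0.566, -3.09, 0.0]
ft_force: [0.0, 1.1, 0.2]
width: 0.6
t: 2.0
ee_pos: [581.8, 0.7, 71.3]
orientation: [-0.562, -3.088, 0.001]
ft_force: [-0.2, 0.0, -0.6]
width: 0.6
[582.99487944   0.60456853  72.73496259]
```

View pics/crop2.png

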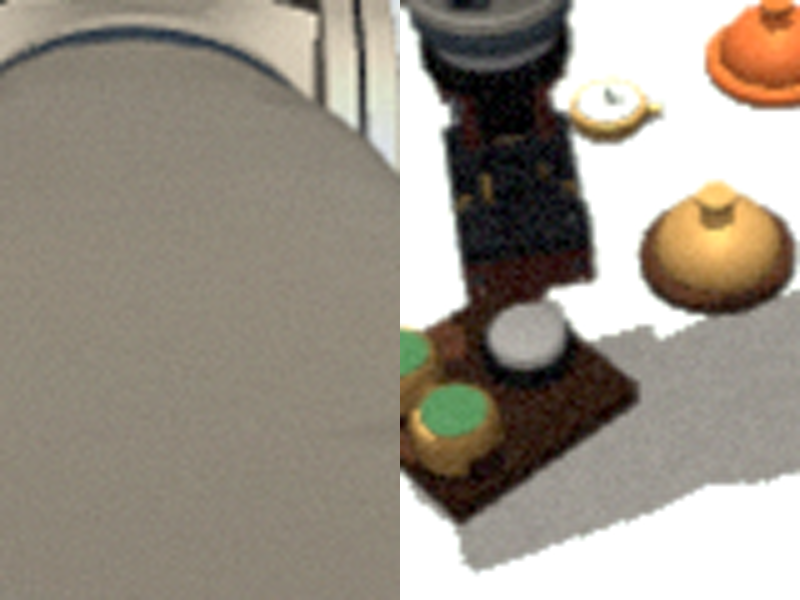

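```bash
python3 -m jog '{"delta_rot":[[0,0,0],[0,0,0],[0,0,0],[0,0,0],[0,0,0]],"translation":[[0,0,8],[0,0,16],[0,0,22],[0,0,25],[0,0,25]],"hand":[-1,-1,-1,-1,-1]}'
python3 -m jog '{"delta_rot":[[0,0,0],[0,0,0],[0,0,0],[0,0,0],[0,0,0]],"translation":[[0,0,1.5],[0,0,3],[0,0,4.5],[0,0,6],[0,0,6]],"hand":[-1,-1,-1,-1,-1]}'
```

```text
t: 2.6
ee_pos: [583.1, -0.6, 47.0]
orientation: [-0.565, -3.089, 0.0]
ft_force: [-0.7, 0.4, 0.0]
width: 0.7
t: 3.1
ee_pos: [583.6, -0.6, 41.7]
orientation: [0.565, 3.09, 0.0]
ft_force: [0.8, 1.2, 0.2]
width: 0.3
```

```bash
python3 -m jog '{"delta_rot":[[0,0,0],[0,0,0],[0,0,0],[0,0,0],[0,0,0]],"translation":[[0,0,0.6],[0,0,1.2],[0,0,1.8],[0,0,2.4],[0,0,3]],"hand":[-1,-1,-1,-1,-1]}'
python3 -m jog '{"delta_rot":[[0,0,0],[0,0,0],[0,0,0],[0,0,0]],"translation":[[0,0,0.6],[0,0,1.2],[0,0,1.8],[0,0,1.8]],"hand":[-1,-1,-1,-1]}'
```

```text
t: 3.6
ee_pos: [583.7, -0.6, 38.7]
orientation: [0.565, 3.09, 0.0]
ft_force: [-0.4, -0.1, 2.1]
width: 0.4
t: 4.0
ee_pos: [583.6, -0.6, 36.8]
orientation: [0.565, 3.09, 0.0]
ft_force: [1.2, 0.4, 0.7]
width: 0.3
```

```bash
for i in 1 2 3 4; do python3 -m jog '{"delta_rot":[[0,0,0],[0,0,0],[0,0,0]],"translation":[[0,0,0.25],[0,0,0.5],[0,0,0.5]],"hand":[-1,-1,-1]}' | egrep 'ee_pos|force' ; done
```

```text
ee_pos: [583.6, -0.6, 36.4]
ft_force: [0.8, -1.2, 2.1]
ee_pos: [583.7, -0.6, 36.2]
ft_force: [0.9, -0.2, 4.5]
ee_pos: [583.7, -0.6, 36.0]
ft_force: [-0.4, -0.8, 8.6]
ee_pos: [583.7, -0.6, 35.9]
ft_force: [-2.7, -0.2, 13.3]
```

```bash
python3 -m jog '{"delta_rot":[[0,0,0],[0,0,0],[0,0,0],[0,0,0],[0,0,0]],"translation":[[0,0,-4],[0,0,-14],[0,0,-28],[0,0,-42],[0,0,-50]],"hand":[-1,-1,-1,-1,-1]}'
python3 -m jog '{"delta_rot":[[0,0,0],[0,0,0],[0,0,0],[0,0,0],[0,0,0]],"translation":[[30,-19,0],[61,-38,0],[92,-58,0],[122.5,-76.7,0],[122.5,-76.7,0]],"hand":[-1,-1,-1,-1,-1]}'
python3 -m jog '{"delta_rot":[[0,0,0],[0,0,0],[0,0,0],[0,0,0]],"translation":[[0,0,8],[0,0,14],[0,0,16],[0,0,16]],"hand":[-1,-1,-1,-1]}'
python3 - <<'E'
from h import *
b=snap('scene','s3.png');print(get_obs()['ee_pos'])
cv2.imwrite('pics/crop3.png',cv2.resize(cv2.convertScaleAbs(b[160:280,200:350,::-1],alpha=1.5),None,fx=5,fy=5,interpolation=cv2.INTER_CUBIC))
E
```

```text
t: 5.7
ee_pos: [584.3, -0.6, 86.8]
orientation: [0.565, 3.088, 0.001]
ft_force: [1.1, 0.0, -0.1]
width: 0.2
t: 6.2
ee_pos: [436.5, -29.1, 84.9]
orientation: [-0.566, -3.085, 0.001]
ft_force: [-0.7, -0.3, -0.0]
width: 0.9
t: 6.6
ee_pos: [442.3, -28.8, 68.2]
orientation: [-0.565, -3.09, 0.0]
ft_force: [-0.1, 0.6, -0.4]
width: 0.8
[442.26361642 -28.84747975  68.43606854]
```

View pics/crop3.png

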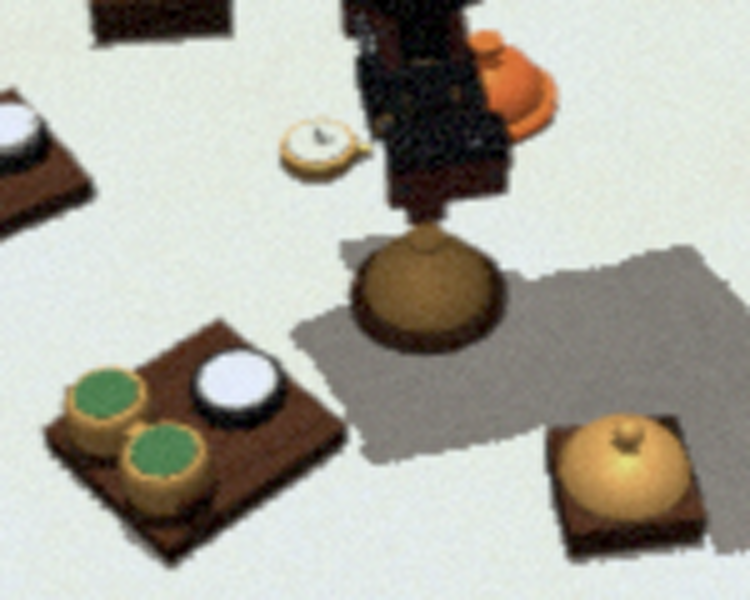

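The goggles lamp cap now sits visibly lower in its ring, at crop (238,385). The fingertips at (425,220) are right above the bell knob at (428,232).

```bash
python3 -m jog '{"delta_rot":[[0,0,0],[0,0,0],[0,0,0],[0,0,0],[0,0,0]],"translation":[[0,0,5],[0,0,9],[0,0,12],[0,0,13],[0,0,14]],"hand":[-1,-1,-1,-1,-1]}'
for i in 1 2; do python3 -m jog '{"delta_rot":[[0,0,0],[0,0,0],[0,0,0],[0,0,0],[0,0,0]],"translation":[[0,0,0.5],[0,0,1],[0,0,1.5],[0,0,2],[0,0,2.5]],"hand":[-1,-1,-1,-1,-1]}'| egrep 'ee_pos|force';done
```

```text
t: 7.15
ee_pos: [441.7, -29.0, 54.7]
orientation: [-0.565, -3.09, 0.0]
ft_force: [-0.0, 0.1, -0.1]
width: 0.7
ee_pos: [441.8, -29.0, 52.5]
ft_force: [-0.2, -0.0, 3.8]
ee_pos: [441.8, -29.0, 49.9]
ft_force: [-1.6, -0.1, 3.6]
```

```bash
python3 -m jog '{"delta_rot":[[0,0,0],[0,0,0],[0,0,0],[0,0,0]],"translation":[[0,0,0.4],[0,0,0.8],[0,0,1.2],[0,0,1.2]],"hand":[-1,-1,-1,-1]}' | egrep 'ee_pos|force'; for i in 1 2 3; do python3 -m jog '{"delta_rot":[[0,0,0],[0,0,0],[0,0,0]],"translation":[[0,0,0.25],[0,0,0.5],[0,0,0.5]],"hand":[-1,-1,-1]}' | egrep 'ee_pos|force' ; done
```

```text
ee_pos: [441.8, -29.0, 48.6]
ft_force: [0.1, -0.3, 4.1]
ee_pos: [441.9, -29.0, 48.3]
ft_force: [-2.2, -0.3, 6.3]
ee_pos: [441.9, -29.0, 48.2]
ft_force: [-3.9, 0.7, 13.7]
ee_pos: [441.9, -29.0, 48.1]
ft_force: [-4.8, 0.3, 20.7]
```

The bell has hit its hard stop, so I'm drawing back.

```bash
python3 -m jog '{"delta_rot":[[0,0,0],[0,0,0],[0,0,0],[0,0,0],[0,0,0]],"translation":[[0,0,-2],[0,0,-5],[0,0,-9],[0,0,-20],[0,0,-40]],"hand":[-1,-1,-1,-1,-1]}' | egrep 'ee_pos|force'
python3 -m jog '{"delta_rot":[[0,0,0],[0,0,0],[0,0,0],[0,0,0],[0,0,0]],"translation":[[0,0,-25],[0,0,-50],[0,0,-75],[0,0,-100],[0,0,-100]],"hand":[-1,-1,-1,-1,-1]}'
python3 -m jog '{"delta_rot":[[0,0,0],[0,0,0],[0,0,0],[0,0,0],[0,0,0]],"translation":[[10,28,0],[20,56,0],[30,84,0],[40,112,0],[50,140,0]],"hand":[-1,-1,-1,-1,-1]}'
python3 -m jog '{"delta_rot":[[0,0,0],[0,0,0],[0,0,0],[0,0,0],[0,0,0]],"translation":[[10,28,0],[20,56,0],[30,84,0],[40,112,0],[40,112,0]],"hand":[-1,-1,-1,-1,-1]}'
python3 - <<'E'
from h import *
a=snap('top','t4.png');b=snap('scene','s4.png')
o=get_obs();print(o['t'],o['ee_pos'],o['ft_force'])
im=lambda a,u,v:cv2.resize(cv2.convertScaleAbs(a[v-60:v+60,u-40:u+40,::-1],alpha=1.8),None,fx=5,fy=5,interpolation=cv2.INTER_CUBIC)
cv2.imwrite('pics/crop4.png',np.hstack([im(a,280,180),im(b,262,228)]))
# motion of things since the start, by differencing
for n,m in(('top',a),('scene',b)):
    d=cv2.absdiff(cv2.imread('pics/'+('top1.png' if n=='top' else 'scene1.png')),m[:,:,::-1].copy()).max(2)
    cv2.imwrite('pics/d_%s.png'%n,cv2.convertScaleAbs(d,alpha=3))
cv2.imwrite('pics/d4.png',cv2.resize(np.hstack([cv2.imread('pics/d_top.png'),cv2.imread('pics/d_scene.png')]),(800,300)))
E
```

```text
ee_pos: [441.0, -28.9, 87.1]
ft_force: [-0.5, -0.3, 0.8]
t: 10.45
ee_pos: [443.9, -29.1, 190.5]
orientation: [0.564, 3.084, 0.001]
ft_force: [-0.7, -0.7, 0.2]
width: 0.4
t: 10.95
ee_pos: [444.0, 120.7, 186.6]
orientation: [-0.565, -3.089, 0.001]
ft_force: [0.4, -1.2, 0.7]
width: 0.1
t: 11.45
ee_pos: [446.7, 241.1, 186.6]
orientation: [-0.561, -3.091, -0.001]
ft_force: [0.4, 0.2, -0.1]
width: 0.5
11.55 [446.15412426 238.47805399 186.40054699] [ 0.54370614 -0.19741679 -0.0938293 ]
```

View pics/crop4.png

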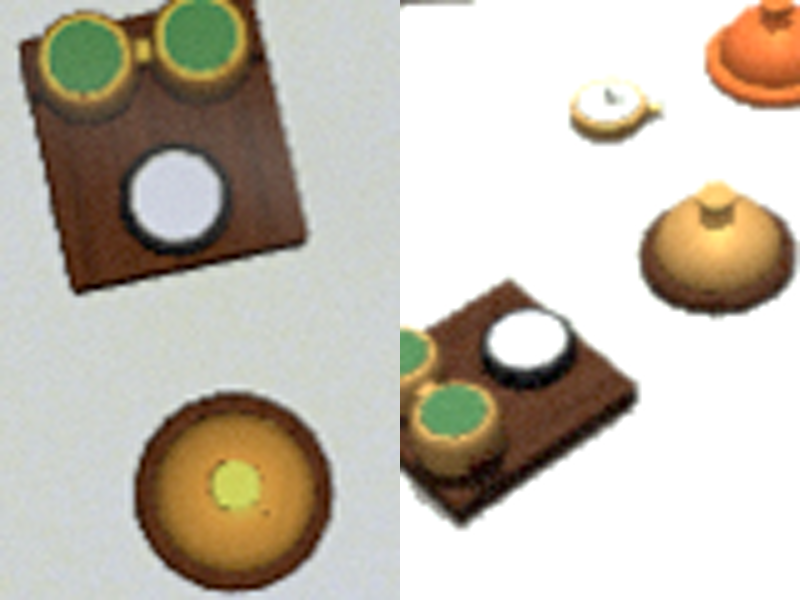

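View pics/d4.png

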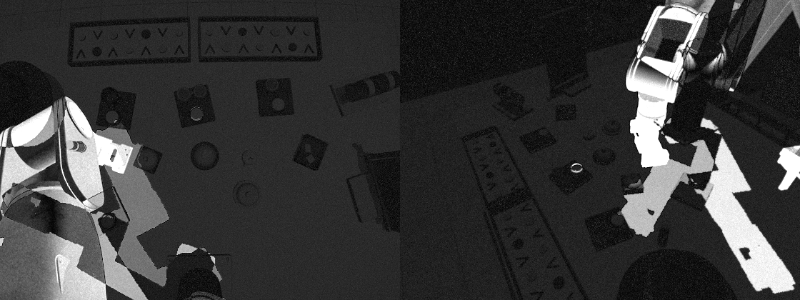

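The lamp cap is down, at crop (528,345) versus (528,330) before. The bell and its knob look the same as at the start, and the difference image shows only the lamp, the arm and its shadow changing.

```bash
python3 -c "
from workcell import ctrl
print(ctrl.close_job())"
```

```text
the job is handed in; nothing more can be done
None
```

I pressed the goggles stand's lamp all the way in, then pressed the bell's knob right down, let it come up and drew back. The job was handed in at about 11.6 s.

- **Lamp:** the closed fingertips reached z ≈ 36 mm, the full 6 mm of travel. The force climbed to about 13 N against the stop. In the last picture the cap still sits low in its ring.
- **Bell:** the knob reached z ≈ 48 mm, also the full 6 mm. The force climbed to about 21 N at the stop, well over the 5 N the spring needs. In the last pictures the knob is up again and the bell has not moved.
- **Everything else:** comparing the first and last pictures, I saw no change except the goggles lamp, the arm and its shadow. The arm or its shadow covered part of the left and lower area in both views, so that part was checked less thoroughly. The arm finished clear of everything at z ≈ 186 mm, with the force near zero.

The two cameras' position estimates differed by about 4 mm for the lamp and 2 mm for the bell. I used the averages, which was accurate enough for both presses. No check failed.

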